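# Check the hinged tins and reject the stiff one

### The arm

A 7-joint arm with a two-finger parallel gripper is mounted at the origin on a cart in front of the work surface, level with it; the furniture and walls round the work are solid. World frame = base frame: x ahead of the robot, y to its left, z up, the work surface at z = 0. Lengths are in m, angles in rad, forces in N, time in s.
With the tool pointing down it reaches from about 0.425 to 0.925 m from the base axis. Payload 6.8 kg.
Tool frame: the origin (TCP) lies midway between the tips of the shut fingers; the grasp point (between the pads) lies 19 mm behind it; z points along the fingers, y is the line along which they close (so a half turn about z gives the same grasp; the last joint's range is limited). The gripper opens to 85 mm and grips with 20 to 120 N. Pads are 22 mm wide; open, the fingers measure 114 mm over their backs; the gripper's body (76 mm by 85 mm) begins 54 mm behind the grasp point. The pads swing forward as they close: fully open they stand 13 mm farther back than shut.
Start: joints at [1.013, 0.477, 0.022, 1.555, -0.011, 1.109, -0.083], TCP at [0.293, -0.608, 0.231] pointing down, gripper open.
Joint ranges: [-2.96, 2.96], [-0.34, 2.1], [-1.41, 1.46], [0.24, 2.44], [-1.37, 4.51], [0.17, 1.92], [-2.96, 2.96]. Speed limits (rad/s): [2.39, 2.39, 3.14, 3.14, 3.14, 3.14, 3.14].

### API

Orientations are given as a unit quaternion [w, x, y, z].
In Python, from station import * gives the robot as it stands.
- The arm moves only by the shell command python3 -m creep 'ROWS' [FORCE]. ROWS is JSON, a list of rows, each a list of 7 numbers: the gripper command: -1 is shut, 1 is fully open, values between are in proportion, then the shift along the world's x, y, z in mm, then the turn, a rotation vector about the world's x, y, z in rad. A call has 1 to 5 rows; each row shifts and turns the commanded pose from where the row before left it; what a row does not reach is not made up. A row lasts 1/8 s, in which the tool goes at most 62.5 mm and 10.7 degrees, less where a joint would pass 70% of its speed; a pose out of reach is approached as far as the arm can. A call is refused whole if a number of a shift passes 62.5 or a number of a turn 0.188, either way. A call with a gripper value outside its range is refused whole. The fingers move at their own pace and stop on an object; FORCE is the grip in N (left out, the last holds). Time passes only in rows, so rows that do not move let the fingers close. It gives the time, the measured TCP pose, the force, the opening and the grip force at its end, in the units of the state.
- get_obs(): the state, without advancing time (a new reading comes with each control period).
- read_camera(name): name is "side" or "top"; returns (picture, depth): 420x560x3 uint8, red, green, blue; 420x560 float32, m along the optical axis (not along the pixel's ray), 0 where there is no reading.
- camera_params(name): a dict with "intrinsics" (3x3 intrinsics, pixels), "k1" (the pictures are not rectified: a ray, as slopes to the right and down, at radius r is drawn at 1 + k1 r^2 times it, then the intrinsics apply), "cam_to_world" (4x4, takes a point from camera to world coordinates). Camera axes: x right, y up, looking along -z (the intrinsics and any distortion apply to the point x, -y, -z); pixel columns grow to the right and rows downward; lengths in m; the calibration is good to about 2 mm. A picture is of the moment at which its call begins. camera_params takes no time and is no camera call.
- hand_in(): hands the job in; it is judged then, once.
The state is a dict: "t": time; "q": joint angles; "joint_vel": joint speeds; "joint_torque": joint torques, N m; "eef_pos": TCP position; "tool_rot": TCP orientation; "contact_force": force on the tool from outside, world axes, zero at the start; "torque": the same for the moment, N m; "gripper_width": opening from 0.0 (shut) to 1.0 (fully open); "grasp_force": force on a finger pad.
Only numpy, scipy, OpenCV 4.12 (cv2) and the standard library are available. Lean on these libraries where they do the work, as an engineer would, in place of code of your own. Each camera call takes 0.05 s, during which the arm holds its last target. There are 200 camera calls.

### The job

One of the three lidded tins in the sloping rack has a stiff hinge. Working from the left tin to the right one, lift each lid well open (half-way to square, 45 degrees or more) by its tab and let it go: a sound lid drops shut, the stiff one stays up. Leave the two sound tins shut and seated in their pockets, and stand the stiff one upright and level inside the steel tray with its lid left clearly ajar (20 degrees or more) to mark it; do not shift the jars and the tape roll on the worktop.

Things in the scene. Friction and masses are not known exactly. Their poses are not given: they have to be found in the camera images.
- rack: Fixed pale wooden sloping rack, 402 mm wide (its y), 130 mm deep, origin on the worktop under the middle of the sloping floor; x away from the robot, y to its left, z up. The floor slopes 0.45 rad (26 degrees), low side to the robot, and holds three tins 122 mm apart between low strips (6 mm high), a front and a rear lip (16 mm high). Posts only at its two ends.
- header (a point): Middle of the lower front edge of the rack's header board (x = -30 mm, z = 252 mm in the rack's frame), a 100 mm deep board with fixed jars on it that runs along the whole rack over the rear of the tins. It is in the way of a tool that comes straight down: lean the tool's upper end back towards the robot by some 25 to 45 degrees.
- tray: Open steel reject tray on the worktop, 126 (its x) x 140 (y) x 22 mm high, walls and floor 4 to 5 mm; fixed; origin at the centre of its underside, z up.
- pocket_left (a point): Where the centre of a tin lies when it is seated in the left pocket of the rack (left = +y side); axes as the rack's (not sloped).
- pocket_middle (a point): Where the centre of a tin lies when it is seated in the middle pocket of the rack (the middle one); axes as the rack's (not sloped).
- pocket_right (a point): Where the centre of a tin lies when it is seated in the right pocket of the rack (right = -y side); axes as the rack's (not sloped).
- tin_a_center (a point): Centre of tin a, 20 mm above its underside: loose plain metal tin with hinged lid, 90 (its x) x 60 (y) x 40 mm high without lid, 0.35 to 0.55 kg; x points to the hinged rear edge, z up out of the tin. In the rack its z leans 0.45 rad towards the robot. Take it across its 60 mm width. The three tins look alike, in any order; one, any one, has a stiff hinge.
- tin_a_hinge (a point): Middle of the hinge line of tin a, along its y, at the rear top edge: 45 mm behind and 20 mm above the tin's centre point, in the tin's frame.
- tin_a_grip (a point): Centre of the grip tab on the front of the lid of tin a: an upright metal tab 14 (x) x 12 (y) x 22 mm high, standing on the 5 mm thick lid, its centre 82 mm in front of and 18 mm above the hinge line when shut, lid top 13 mm below it; axes turn with the lid.
- tin_a_lid (a joint): Lid angle of tin a in rad: 0 shut, grows as the front edge rises, stop at 1.35. A sound lid falls shut by itself within a second when let go anywhere; the stiff one resists (about 1 N at the tab, against 0.3 N for a sound one) and stays where it is left, also on level ground.
- tin_b_center (a point): Centre of tin b, 20 mm above its underside: loose plain metal tin with hinged lid, 90 (its x) x 60 (y) x 40 mm high without lid, 0.35 to 0.55 kg; x points to the hinged rear edge, z up out of the tin. In the rack its z leans 0.45 rad towards the robot. Take it across its 60 mm width. The three tins look alike, in any order; one, any one, has a stiff hinge.
- tin_b_hinge (a point): Middle of the hinge line of tin b, along its y, at the rear top edge: 45 mm behind and 20 mm above the tin's centre point, in the tin's frame.
- tin_b_grip (a point): Centre of the grip tab on the front of the lid of tin b: an upright metal tab 14 (x) x 12 (y) x 22 mm high, standing on the 5 mm thick lid, its centre 82 mm in front of and 18 mm above the hinge line when shut, lid top 13 mm below it; axes turn with the lid.
- tin_b_lid (a joint): Lid angle of tin b in rad: 0 shut, grows as the front edge rises, stop at 1.35. A sound lid falls shut by itself within a second when let go anywhere; the stiff one resists (about 1 N at the tab, against 0.3 N for a sound one) and stays where it is left, also on level ground.
- tin_c_center (a point): Centre of tin c, 20 mm above its underside: loose plain metal tin with hinged lid, 90 (its x) x 60 (y) x 40 mm high without lid, 0.35 to 0.55 kg; x points to the hinged rear edge, z up out of the tin. In the rack its z leans 0.45 rad towards the robot. Take it across its 60 mm width. The three tins look alike, in any order; one, any one, has a stiff hinge.
- tin_c_hinge (a point): Middle of the hinge line of tin c, along its y, at the rear top edge: 45 mm behind and 20 mm above the tin's centre point, in the tin's frame.
- tin_c_grip (a point): Centre of the grip tab on the front of the lid of tin c: an upright metal tab 14 (x) x 12 (y) x 22 mm high, standing on the 5 mm thick lid, its centre 82 mm in front of and 18 mm above the hinge line when shut, lid top 13 mm below it; axes turn with the lid.
- tin_c_lid (a joint): Lid angle of tin c in rad: 0 shut, grows as the front edge rises, stop at 1.35. A sound lid falls shut by itself within a second when let go anywhere; the stiff one resists (about 1 N at the tab, against 0.3 N for a sound one) and stays where it is left, also on level ground.
- wire_cutter: Fixed wire cutter of the shop: a flat slab with a tall raised wire bow. It fills x 0.45 to 0.85, y -0.365 to -0.155 of the worktop (robot frame, m) and reaches up to 0.34 m: an obstacle to go round. It never moves; origin on the worktop about its middle.
- mustard_jar: Bystander: mustard jar with a lid, 62 mm wide, 86 mm high, loose; origin at its underside.
- tape_roll: Bystander: roll of tape lying flat, 73 mm wide, 19 mm high, loose; origin at its underside.
- pepper_jar: Bystander: slim pepper jar, 45 mm wide, 106 mm high, loose; origin at its underside.
Things that resemble listed ones, but are neither listed nor needed, are in the scene too. What is shaped like the part that bears tin_c_center but pink is not meant.

How it is judged:
By the outcome, as a careful person would: the job done as asked, in the order asked, and still so for the second after the job is handed in, with the robot touching nothing.
It also fails if it takes over 72 s, if anything falls off the work surface, if the arm or the gripper's body presses on something with over 40 N, if the wrist force passes 120 N, or if a joint passes its speed limit or range.

## Working session

There is one attempt and no reset: what is moved stays moved. The work goes in short steps, Python scripts to look and compute and a shell command to move; the robot and the scene stay as the last step left them, time stands still between calls to the robot, and variables do not carry over. Pictures are saved under pics/ and viewed, at most 10 in all, crops included, and the job is handed in when it is done.

```bash
ls; mkdir -p pics; cat > h.py <<'E'
from station import *
import numpy as np, cv2
def ray(name,u,v):
    p=camera_params(name);K=np.array(p["intrinsics"]);T=np.array(p["cam_to_world"]);k=p["k1"]
    d=np.array([(u-K[0,2])/K[0,0],(v-K[1,2])/K[1,1]]);s=d.copy()
    for _ in range(20): s=d/(1+k*(s@s))
    return T[:3,3],T[:3,:3]@np.array([s[0],-s[1],-1.0])
def pt(name,u,v,depth):  # depth along axis
    o,r=ray(name,u,v); return o+r*depth
def onz(name,u,v,z):
    o,r=ray(name,u,v); return o+r*(z-o[2])/r[2]
def cloud(name,D):
    p=camera_params(name);K=np.array(p["intrinsics"]);T=np.array(p["cam_to_world"]);k=p["k1"]
    v,u=np.mgrid[:D.shape[0],:D.shape[1]]
    d=np.stack([(u-K[0,2])/K[0,0],(v-K[1,2])/K[1,1]],-1);s=d.copy()
    for _ in range(20): s=d/(1+k*(s**2).sum(-1,keepdims=True))
    c=np.stack([s[...,0],-s[...,1],-np.ones(D.shape)],-1)*D[...,None]
    return c@T[:3,:3].T+T[:3,3]
E
python3 - <<'E'
from h import *
for n in("side","top"):
    I,D=read_camera(n);cv2.imwrite(f"pics/{n}0.png",I[...,::-1]);np.savez(f"pics/{n}0.npz",I=I,D=D)
    p=camera_params(n);print(n,p["k1"],np.round(p["cam_to_world"],3).tolist(),np.round(p["intrinsics"],1).tolist(), (D==0).mean())
print(get_obs())
E
```

```text
pics
side -0.061276576550182135 [[0.857, 0.311, -0.411, -0.195], [-0.516, 0.529, -0.674, -1.133], [0.008, 0.789, 0.614, 1.205], [0.0, 0.0, 0.0, 1.0]] [[543.0, 0.0, 277.9], [0.0, 543.0, 204.4], [0.0, 0.0, 1.0]] 0.008673469387755102
top -0.1638027641836041 [[-0.423, 0.767, -0.482, -0.212], [-0.906, -0.35, 0.237, 0.399], [0.013, 0.537, 0.843, 1.405], [0.0, 0.0, 0.0, 1.0]] [[512.0, 0.0, 287.5], [0.0, 512.0, 195.7], [0.0, 0.0, 1.0]] 0.004162414965986395
{'t': 0.1, 'q': array([ 1.01291821,  0.47770268,  0.02237252,  1.55632571, -0.01150633,
        1.10930235, -0.08308897]), 'joint_vel': array([-0.00161162, -0.00158977, -0.00057909, -0.00156627, -0.00065213,
       -0.00010953,  0.00076317]), 'joint_torque': array([ 5.26880453e-03, -5.97763538e+01,  1.61428269e+00, -2.81952488e+01,
        1.29148189e-02,  5.06723023e-03,  1.07052799e-05]), 'eef_pos': array([ 0.29321689, -0.60741013,  0.23044476]), 'tool_rot': array([-7.68317349e-04,  9.74818318e-01,  2.22999102e-01, -2.39438388e-04]), 'contact_force': array([-0.00856965,  0.79044867, -0.96373422]), 'torque': array([ 0.03174732, -0.01605909, -0.01202672]), 'grasp_force': 0.0, 'gripper_width': 0.9973612193477103}
```

View pics/side0.png

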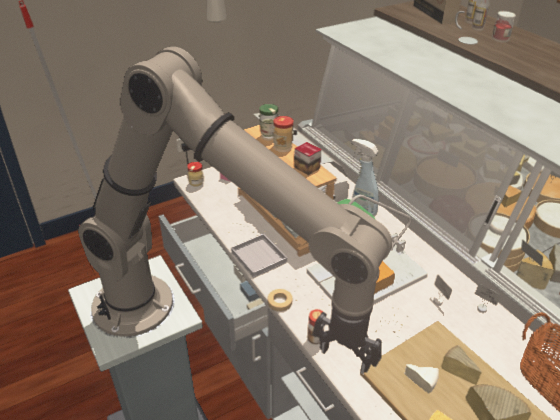

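View pics/top0.png

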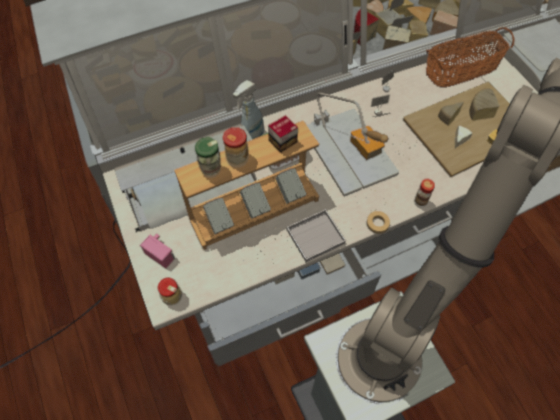

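The side view shows the rack mostly hidden behind the arm. In the top view the tins are at about (218,213), (256,199) and (291,186), the tray at (316,236), the tape at (377,222), and the jars at (169,290) and (425,192). The pink decoy is at (157,250).

```bash
python3 - <<'E'
from h import *
d=np.load("pics/top0.npz");I,D=d["I"],d["D"];P=cloud("top",D)
def s(u,v):
    q=P[v-1:v+2,u-1:u+2].reshape(-1,3);return np.round(np.median(q,0),3)
for n,u,v in [("A",218,216),("B",256,201),("C",291,188),("tray",316,236),("tape edge",368,222),("must",169,290),("pep",425,188),("hdrL",180,172),("hdrR",318,143),("hdrfrL",190,189),("hdrfrR",318,150),("table",230,270)]: print(n,s(u,v))
# lid tops: grey pixels in rack area
hsv=cv2.cvtColor(I,cv2.COLOR_RGB2HSV)
m=((hsv[...,1]<70)&(P[...,2]>0.06)&(P[...,2]<0.19)).astype(np.uint8)
w=np.zeros_like(m);w[160:245,185:325]=1;m*=w
n,l,st,c=cv2.connectedComponentsWithStats(m)
for i in range(1,n):
    if st[i,4]>60:
        q=P[l==i];ctr=np.median(q,0);_,_,V=np.linalg.svd(q-q.mean(0));print(st[i],np.round(c[i]),np.round(ctr,3),np.round(q.min(0),3),np.round(q.max(0),3),"n",np.round(V[2],2))
# rack orange mask extents
m2=((hsv[...,0]<22)&(hsv[...,1]>90)&(P[...,2]>0.22)&(P[...,2]<0.30)).astype(np.uint8);m2[:, :170]=0;m2[:,330:]=0;m2[:130]=0;m2[220:]=0
q=P[m2>0];print("hdr z",np.percentile(q[:,2],[5,50,95]));r=cv2.minAreaRect(q[:,:2].astype(np.float32)*1000);print(r,np.round(cv2.boxPoints(r)))
mt=((P[...,2]>0.015)&(P[...,2]<0.035)).astype(np.uint8);mt[:210]=0;mt[262:]=0;mt[:,:285]=0;mt[:,348:]=0
q=P[mt>0];r=cv2.minAreaRect(q[:,:2].astype(np.float32)*1000);print("tray",r)
cv2.imwrite("pics/crop.png",cv2.resize(I[130:270,140:340,::-1],None,fx=4,fy=4,interpolation=cv2.INTER_CUBIC))
E
```

```text
A [0.557 0.249 0.098]
B [0.559 0.124 0.096]
C [0.558 0.007 0.092]
tray [ 0.417 -0.012  0.006]
tape edge [ 0.389 -0.177  0.02 ]
must [0.398 0.457 0.087]
pep [ 0.378 -0.362  0.108]
hdrL [0.629 0.314 0.267]
hdrR [ 0.563 -0.075  0.266]
hdrfrL [0.564 0.307 0.269]
hdrfrR [ 0.697 -0.158  0.03 ]
table [0.424 0.274 0.003]
[276 169  30  34 630] [290. 185.] [0.569 0.006 0.097] [ 0.518 -0.029  0.06 ] [0.619 0.034 0.123] n [-0.38  0.18  0.91]
[240 183  31  35 645] [255. 199.] [0.565 0.128 0.097] [0.516 0.092 0.061] [0.618 0.156 0.121] n [-0.4   0.14  0.91]
[204 198  30  35 656] [218. 215.] [0.56  0.248 0.098] [0.512 0.215 0.063] [0.605 0.278 0.124] n [ 0.4  -0.04 -0.91]
hdr z [0.26228782 0.26741153 0.28160324]
((602.240966796875, 125.89974975585938), (103.68547821044922, 399.9742736816406), 1.4834712743759155) [[545. 324.]
 [556. -75.]
 [659. -73.]
 [649. 327.]]
tray ((445.0134582519531, -10.253898620605469), (184.7123260498047, 142.9727020263672), 2.1640992164611816)
```

View pics/crop.png

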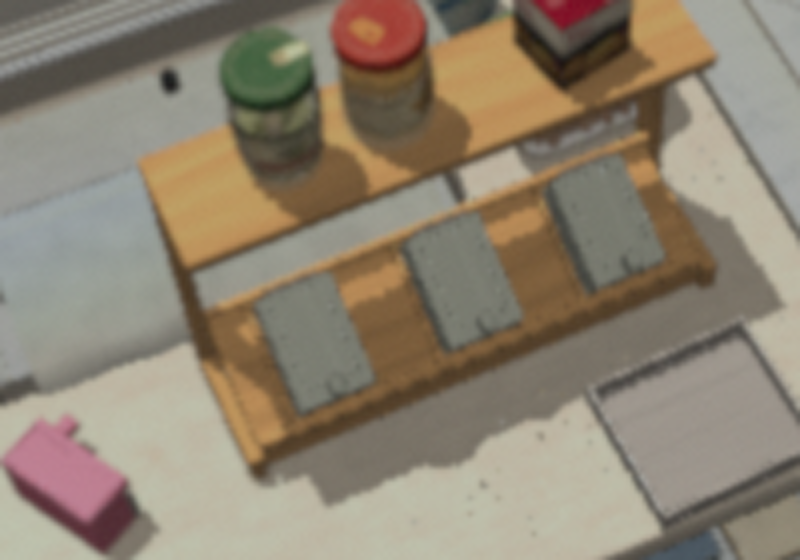

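The crop shows the tabs at full-frame pixels of about (224,226), (261,211) and (298,195). The rack's yaw is roughly 1.5° from the header. Next I'll refine the lid planes, the tabs and the tray.

```bash
python3 - <<'E'
from h import *
d=np.load("pics/top0.npz");I,D=d["I"],d["D"];P=cloud("top",D)
hsv=cv2.cvtColor(I,cv2.COLOR_RGB2HSV)
n=np.array([-.4348,-.0113,.9004])
for (cu,cv_),(tu,tv) in [((218,215),(224,226)),((255,199),(261,211)),((290,185),(298,195.5))]:
    w=P[cv_-7:cv_+6,cu-5:cu+6].reshape(-1,3);h=np.median(w@n)
    print("lid plane h",round(h,4),"std",np.round((w@n).std(),4))
    m=((hsv[...,1]<70)&(np.abs(P@n-h)<0.006)).astype(np.uint8);z=np.zeros_like(m);z[cv_-20:cv_+21,cu-18:cu+19]=1;m*=z
    k,l,st,_=cv2.connectedComponentsWithStats(m);i=l[cv_,cu]
    q=P[l==i];a=np.array([.9004,.0235,.4348]);a/=np.linalg.norm(a);y=np.cross(n,a)
    r=cv2.minAreaRect(np.stack([q@a,q@y],1).astype(np.float32)*1000);
    C=r[0][0]/1000*a+r[0][1]/1000*y+h*n
    print(" rect",np.round(r[0]),np.round(r[1]),round(r[2],1),"lidtop centre",np.round(C,4))
    o,rr=ray("top",tu,tv);s=(h+.018-o@n)/(rr@n);print(" tab (ray on plane +18mm)",np.round(o+rr*s,4))
    A=P[int(tv)-6:int(tv)+5,tu-6:tu+7].reshape(-1,3);B=A[(A@n>h+.008)&(A@n<h+.03)];print(" high pts",len(B),np.round(np.median(B,0),4) if len(B) else "")
# tray: corners from crop -> full px, rim at z .022
for u,v in [(590,388),(742,325),(668,522)]: print("tray corner",np.round(onz("top",140+u/4,130+v/4,.022),4))
R=P[205:265,280:352].reshape(-1,3);g=R[(R[:,2]>.003)&(R[:,2]<.009)];
print("floor z",np.median(P[232:240,310:322,2]))
E
```

```text
lid plane h -0.1581 std 0.0031
 rect [553. 232.] [91. 62.] 0.2 lidtop centre [0.5609 0.2463 0.0982]
 tab (ray on plane +18mm) [0.5174 0.2447 0.0973]
 high pts 20 [0.517  0.2458 0.1021]
lid plane h -0.1577 std 0.1775
 rect [554. 109.] [92. 61.] 0.2 lidtop centre [0.5643 0.1242 0.0988]
 tab (ray on plane +18mm) [0.5194 0.1259 0.0972]
 high pts 20 [0.5228 0.1239 0.0981]
lid plane h -0.1587 std 0.0039
 rect [554. -13.] [63. 91.] 90.0 lidtop centre [0.5684 0.0023 0.0981]
 tab (ray on plane +18mm) [0.5234 0.002  0.0965]
 high pts 21 [0.525  0.0029 0.0993]
tray corner [0.4748 0.0588 0.022 ]
tray corner [ 0.4762 -0.074   0.022 ]
tray corner [0.3474 0.0542 0.022 ]
floor z 0.005352105968537191
```

```bash
python3 -m creep '[[-0.2,0,0,60,0,0,0],[-0.2,0,30,60,0,0,-0.1],[-0.2,0,60,60,0,0,-0.1],[-0.2,10,60,20,0,0,-0.1],[-0.2,10,60,0,0,0,-0.12]]' 20
```

```text
t: 0.72
eef_pos: [0.3137, -0.416, 0.4126]
tool_rot: [0.001, 1.0, 0.013, 0.001]
contact_force: [0.8, 0.9, -0.2]
gripper_width: 0.404
grasp_force: 0.0
```

```bash
python3 -m creep '[[-0.2,25,60,0,0,0,0],[-0.2,25,60,0,0,0,0],[-0.2,25,60,0,0,0,0],[-0.2,25,60,0,0,0,0],[-0.2,25,60,0,0,0,0]]'
python3 -m creep '[[-0.2,0,60,0,0,-0.157,0],[-0.2,0,60,0,0,-0.157,0],[-0.2,0,60,0,0.006,-0.157,0],[-0.2,0,60,0,0.006,-0.157,0],[-0.2,0,60,0,0.006,-0.157,0]]'
python3 -m creep '[[-0.2,0,60,-50,0,0,0],[-0.2,0,0,-50,0,0,0],[-0.2,0,0,-50,0,0,0],[-0.2,0,0,0,0,0,0]]'; python3 -c "
from station import *;o=get_obs();print(o['q'],o['eef_pos'],o['tool_rot'])"
```

```text
t: 1.35
eef_pos: [0.4336, -0.1267, 0.4108]
tool_rot: [0.0, 1.0, 0.015, -0.0]
contact_force: [1.3, -0.2, 0.0]
gripper_width: 0.401
grasp_force: 0.0
t: 1.98
eef_pos: [0.4351, 0.0884, 0.4049]
tool_rot: [0.02, 0.96, 0.005, 0.28]
contact_force: [-0.3, -0.6, -0.2]
gripper_width: 0.4
grasp_force: 0.0
t: 2.48
eef_pos: [0.433, 0.1349, 0.2619]
tool_rot: [0.021, 0.961, 0.006, 0.276]
contact_force: [0.5, 0.6, 0.2]
gripper_width: 0.404
grasp_force: 0.0
[ 0.05777766 -0.13984689 -0.68834765  2.33662496  0.53818995  0.54020519
 -2.616669  ] [0.43302528 0.13494282 0.26191917] [0.02053089 0.96094278 0.00618331 0.27591524]
```

```bash
R='[-0.2,0,0,0,-0.098,0.0067,0.157]'; python3 -m creep '[[-0.2,0,0,30,-0.098,0.0067,0.157],[-0.2,0,0,30,-0.098,0.0067,0.157],[-0.2,0,0,0,-0.098,0.0067,0.157],[-0.2,0,0,0,-0.098,0.0067,0.157],[-0.2,0,0,0,-0.098,0.0067,0.157]]'
python3 -m creep '[[-0.2,0,0,0,-0.098,0.0067,0.157],[-0.2,0,0,0,-0.098,0.0067,0.157],[-0.2,0,0,0,-0.098,0.0067,0.157],[-0.2,0,0,0,-0.098,0.0067,0.157],[-0.2,0,0,0,-0.098,0.0067,0.157]]' >/dev/null
python3 -m creep '[[-0.2,0,0,0,-0.098,0.0067,0.157],[-0.2,0,0,0,-0.098,0.0067,0.157],[-0.2,0,0,0,-0.098,0.0067,0.157],[-0.2,0,0,0,-0.098,0.0067,0.157],[-0.2,0,0,0,-0.098,0.0067,0.157]]' >/dev/null
python3 -m creep '[[-0.2,0,0,0,-0.098,0.0067,0.157],[-0.2,0,0,0,-0.098,0.0067,0.157],[-0.2,0,0,0,0,0,0]]'
cat >> h.py <<'E'
from scipy.spatial.transform import Rotation as Ro
TABS={'L':(.5219,.2453,.0938),'M':(.5253,.1238,.0942),'R':(.5294,.0018,.0936)}
def goal(lean,yaw=.026,flip=True):
    z=Ro.from_rotvec([0,0,yaw]);b=Ro.from_euler('x',np.pi)
    if flip:b=b*Ro.from_rotvec([0,0,np.pi])
    return z*Ro.from_rotvec([0,-lean,0])*b
def todo(pos,G):
    o=get_obs();w,x,y,z=o['tool_rot'];c=Ro.from_quat([x,y,z,w])
    print('d mm',np.round((np.array(pos)-o['eef_pos'])*1000,1),'rv',np.round((G*c.inv()).as_rotvec(),3),'q',np.round(o['q'],2),'t',o['t'])
E
python3 - <<'E'
from h import *
G=goal(.785);tz=G.as_matrix()[:,2];T=np.array(TABS['L'])+.007*tz
print(tz,T);todo(T-.1*tz,G)
E
```

```text
t: 3.1
eef_pos: [0.4363, 0.1368, 0.325]
tool_rot: [0.136, 0.86, 0.427, 0.243]
contact_force: [-0.6, -0.5, 0.4]
gripper_width: 0.399
grasp_force: 0.0
t: 4.72
eef_pos: [0.4361, 0.1368, 0.3243]
tool_rot: [0.272, 0.004, 0.962, -0.017]
contact_force: [1.0, 0.6, 0.9]
gripper_width: 0.398
grasp_force: 0.0
[ 0.70658629  0.01837538 -0.70738827] [0.5268461  0.24542863 0.08884828]
d mm [  20.   106.8 -164.7] rv [ 0.033 -0.234  0.046] q [-0.54 -0.22 -0.14  2.26  0.51  0.75  0.56] t 4.725
```

```bash
python3 -m creep '[[-0.2,5,27,-30,0.008,-0.06,0.012],[-0.2,5,27,-35,0.008,-0.06,0.012],[-0.2,5,27,-45,0.008,-0.06,0.012],[-0.2,5,26,-55,0.009,-0.054,0.01],[-0.2,0,0,0,0,0,0]]'
python3 - <<'E'
from h import *
G=goal(.785);tz=G.as_matrix()[:,2];T=np.array(TABS['L'])+.007*tz
todo(T,G)
E
```

```text
t: 5.35
eef_pos: [0.4545, 0.2101, 0.2001]
tool_rot: [0.356, -0.005, 0.934, -0.019]
contact_force: [0.6, -1.0, -0.0]
gripper_width: 0.403
grasp_force: 0.0
d mm [  72.3   35.3 -111.2] rv [ 0.039 -0.056  0.032] q [-0.52  0.1  -0.44  2.42  1.35  0.66 -0.5 ] t 5.35
```

```bash
python3 -m creep '[[-0.2,10,15,0,0.013,-0.02,0.01],[-0.2,10,15,-15,0.013,-0.02,0.01],[-0.2,10,5,-20,0.013,-0.016,0.012],[-0.2,5,0,-20,0,0,0],[-0.2,0,0,0,0,0,0]]'
python3 - <<'E'
from h import *
G=goal(.785);tz=G.as_matrix()[:,2];T=np.array(TABS['L'])+.007*tz
todo(T,G)
I,D=read_camera("top");cv2.imwrite("pics/c1.png",cv2.resize(I[130:270,140:340,::-1],None,fx=3,fy=3))
E
```

```text
t: 5.98
eef_pos: [0.4912, 0.2437, 0.1479]
tool_rot: [0.385, -0.011, 0.923, 0.004]
contact_force: [-0.7, -0.4, 1.0]
gripper_width: 0.401
grasp_force: 0.0
d mm [ 35.7   1.7 -59. ] rv [0.    0.005 0.003] q [-0.54  0.31 -0.43  2.41  1.74  0.72 -0.89] t 5.975
```

View pics/c1.png

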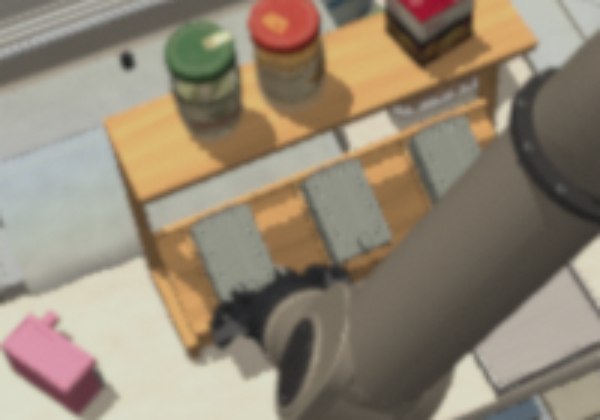

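The top view shows the gripper poised just in front of the left tin's tab, at about (255,300) in the crop.

```bash
python3 -m creep '[[-0.2,12,1,-20,0,0,0],[-0.2,12,0.7,-20,0,0,0],[-0.2,12,0,-19,0,0,0],[-0.2,0,0,0,0,0,0]]'
python3 - <<'E'
from h import *
G=goal(.785);tz=G.as_matrix()[:,2];T=np.array(TABS['L'])+.007*tz
todo(T,G)
E
python3 -m creep '[[-1,0,0,0,0,0,0],[-1,0,0,0,0,0,0],[-1,0,0,0,0,0,0],[-1,0,0,0,0,0,0]]' 20
```

```text
t: 6.52
eef_pos: [0.5272, 0.246, 0.0888]
tool_rot: [0.385, -0.011, 0.923, 0.005]
contact_force: [-0.4, 0.5, 0.3]
gripper_width: 0.399
grasp_force: 0.0
d mm [-0.3 -0.6  0.1] rv [-0.     0.005  0.002] q [-0.5   0.49 -0.4   2.37  1.96  0.77 -1.05] t 6.525
t: 7.02
eef_pos: [0.5262, 0.2467, 0.0892]
tool_rot: [0.386, -0.012, 0.923, 0.006]
contact_force: [-4.7, -2.9, 7.6]
gripper_width: 0.133
grasp_force: 24.2
```

```bash
python3 -m creep '[[-1,-1,0,7.2,0,0,0],[-1,-1,0,7.3,0,0,0],[-1,0.2,0,7.4,0,0,0],[-1,0.2,0,7.3,0,0,0]]'
python3 -m creep '[[-1,1.5,0,7.2,0,0,0],[-1,1.5,0,7.1,0,0,0],[-1,2.7,0,6.9,0,0,0],[-1,2.7,0,6.8,0,0,0]]'
python3 -m creep '[[-1,3.8,0,6.2,0,0,0],[-1,3.8,0,6.2,0,0,0],[-1,5.5,0,6.6,0,0,0],[-1,0,0,0,0,0,0]]'
```

```text
t: 7.52
eef_pos: [0.5244, 0.2467, 0.1176]
tool_rot: [0.385, -0.012, 0.923, 0.006]
contact_force: [0.4, 0.3, -2.8]
gripper_width: 0.131
grasp_force: 22.0
t: 8.02
eef_pos: [0.533, 0.2468, 0.1455]
tool_rot: [0.385, -0.012, 0.923, 0.006]
contact_force: [0.8, 0.9, -3.7]
gripper_width: 0.134
grasp_force: 20.9
t: 8.52
eef_pos: [0.5469, 0.2469, 0.1651]
tool_rot: [0.385, -0.012, 0.923, 0.006]
contact_force: [0.6, 0.1, -0.4]
gripper_width: 0.132
grasp_force: 19.9
```

```bash
python3 -m creep '[[-0.1,0,0,0,0,0,0],[-0.1,0,0,0,0,0,0],[-0.1,0,0,0,0,0,0],[-0.1,0,0,0,0,0,0],[-0.1,0,0,0,0,0,0]]'
python3 -m creep '[[-0.1,-15,0,15,0,0,0],[-0.1,-15,0,15,0,0,0],[-0.1,-12,0,12,0,0,0],[-0.1,0,0,0,0,0,0],[-0.1,0,0,0,0,0,0]]'
cat >> h.py <<'E'
n=np.array([-.4348,-.0113,.9004])
LC={'L':(.5609,.2463,.0982),'M':(.5643,.1242,.0988),'R':(.5684,.0023,.0981)}
def lid(k,pic=None):
    for nm in("top","side"):
        I,D=read_camera(nm)
        if pic: cv2.imwrite(f"pics/{pic}_{nm}.png",cv2.resize(I[130:270,140:340,::-1] if nm=="top" else I[120:260,180:380,::-1],None,fx=3,fy=3))
        P=cloud(nm,D)-np.array(LC[k]);a=np.array([.9004,.0235,.4348]);y=np.cross(n,a)
        A,Y,H=P@a,P@y,P@n
        m=(abs(Y)<.025)&(D>0)&(abs(A)<.04)&(abs(H)<.1)
        print(nm,k,[(c,int((m&(A>c-.01)&(A<c+.01)).sum()),np.round(np.median(H[m&(A>c-.01)&(A<c+.01)])*1000,1) if (m&(A>c-.01)&(A<c+.01)).any() else None) for c in(-.03,-.01,.01,.03)])
E
python3 -c "
from h import *
lid('L','l1')"
```

```text
t: 9.15
eef_pos: [0.5459, 0.2468, 0.1641]
tool_rot: [0.385, -0.012, 0.923, 0.006]
contact_force: [0.7, -1.1, 0.5]
gripper_width: 0.451
grasp_force: 0.0
t: 9.78
eef_pos: [0.5043, 0.2466, 0.2058]
tool_rot: [0.385, -0.012, 0.923, 0.006]
contact_force: [0.4, -0.3, -0.3]
gripper_width: 0.45
grasp_force: 0.0
top L [(-0.03, 19, np.float64(-41.3)), (-0.01, 0, None), (0.01, 69, np.float64(45.4)), (0.03, 100, np.float64(19.6))]
side L [(-0.03, 34, np.float64(-37.2)), (-0.01, 77, np.float64(56.2)), (0.01, 77, np.float64(33.5)), (0.03, 64, np.float64(7.3))]
```

View pics/l1_top.png

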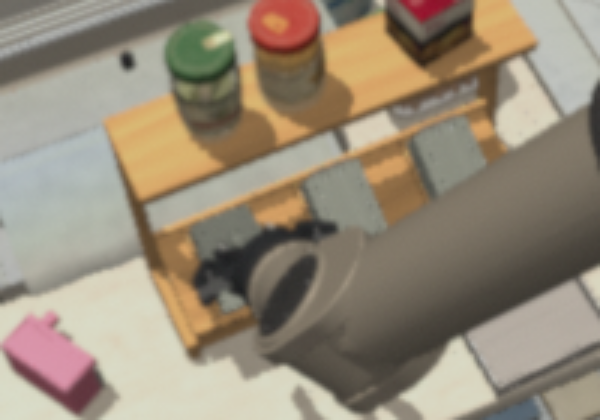

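The view shows the left lid up, at a slope of about 50° by depth, with the gripper above it at about (265,260). The left tin looks like the stiff one. I'll still test the other two as asked.

```bash
python3 -m creep '[[-0.2,-15,0,5,0,0,0],[-0.2,-5,-40,-10,0,0,0],[-0.2,0,-42,-30,0,0,0],[-0.2,3,-41,-30,0,0,0],[-0.2,0,0,0,0,0,0]]'
python3 - <<'E'
from h import *
G=goal(.785);tz=G.as_matrix()[:,2];T=np.array(TABS['M'])+.007*tz
todo(T,G);lid('L');lid('M')
E
```

```text
t: 10.5
eef_pos: [0.4822, 0.175, 0.1422]
tool_rot: [0.358, -0.045, 0.931, -0.051]
contact_force: [0.1, -0.0, -0.3]
gripper_width: 0.406
grasp_force: 0.0
d mm [ 48.1 -51.1 -52.9] rv [ 0.13  -0.05  -0.018] q [-0.06  0.34 -0.85  2.44  1.67  0.81 -0.62] t 10.5
top L [(-0.03, 113, np.float64(-43.2)), (-0.01, 163, np.float64(-37.8)), (0.01, 103, np.float64(48.8)), (0.03, 103, np.float64(19.3))]
side L [(-0.03, 32, np.float64(-41.3)), (-0.01, 81, np.float64(55.8)), (0.01, 83, np.float64(29.6)), (0.03, 56, np.float64(8.5))]
top M [(-0.03, 101, np.float64(-0.4)), (-0.01, 107, np.float64(-0.5)), (0.01, 108, np.float64(-0.9)), (0.03, 104, np.float64(-0.3))]
side M [(-0.03, 57, np.float64(-1.4)), (-0.01, 62, np.float64(-0.5)), (0.01, 65, np.float64(-1.2)), (0.03, 64, np.float64(-2.7))]
```

```bash
python3 -m creep '[[-0.2,0,-10,20,0.03,0.03,0],[-0.2,5,-20,5,0.03,0.035,0],[-0.2,8,-20,0,0.03,0.035,0],[-0.2,8,0,-10,0.03,0.035,0],[-0.2,0,0,0,0,0,0]]'
python3 - <<'E'
from h import *
G=goal(.6);tz=G.as_matrix()[:,2];T=np.array(TABS['M'])+.008*tz
print(tz);todo(T,G)
E
```

```text
t: 11.32
eef_pos: [0.5046, 0.128, 0.162]
tool_rot: [0.301, -0.029, 0.953, 0.008]
contact_force: [0.3, -0.6, 0.6]
gripper_width: 0.397
grasp_force: 0.0
[ 0.56445163  0.01467905 -0.82533561]
d mm [ 25.2  -4.1 -74.4] rv [ 0.001  0.013 -0.034] q [ 0.17  0.2  -0.75  2.39  1.49  0.41 -0.27] t 11.325
```

```bash
python3 -m creep '[[-0.2,5,-2,-18,0,0.006,-0.017],[-0.2,5,-2,-18,0,0.006,-0.017],[-0.2,7,0,-19,0,0,0],[-0.2,8,0,-19,0,0,0],[-0.2,0,0,0,0,0,0]]'
python3 - <<'E'
from h import *
G=goal(.6);tz=G.as_matrix()[:,2];T=np.array(TABS['M'])+.008*tz
todo(T,G)
E
```

```text
t: 11.95
eef_pos: [0.5279, 0.125, 0.0858]
tool_rot: [0.294, -0.014, 0.956, 0.004]
contact_force: [0.4, 0.4, 0.5]
gripper_width: 0.398
grasp_force: 0.0
d mm [ 1.9 -1.1  1.8] rv [ 0.002 -0.004 -0.003] q [ 0.14  0.44 -0.74  2.38  1.85  0.56 -0.6 ] t 11.95
```

```bash
python3 -m creep '[[-1,2,-1,2,0,0,0],[-1,0,0,0,0,0,0],[-1,0,0,0,0,0,0],[-1,0,0,0,0,0,0]]' 20
python3 -m creep '[[-1,-1,0,7.2,0,0,0],[-1,-1,0,7.3,0,0,0],[-1,0.2,0,7.4,0,0,0],[-1,0.2,0,7.3,0,0,0]]'
python3 -m creep '[[-1,1.5,0,7.2,0,0,0],[-1,1.5,0,7.1,0,0,0],[-1,2.7,0,6.9,0,0,0],[-1,2.7,0,6.8,0,0,0]]'
python3 -m creep '[[-1,3.8,0,6.2,0,0,0],[-1,3.8,0,6.2,0,0,0],[-1,3.5,0,4.5,0,0,0],[-1,0,0,0,0,0,0]]'
python3 -c "
from h import *
lid('M')"
```

```text
t: 12.45
eef_pos: [0.5309, 0.1232, 0.0894]
tool_rot: [0.295, -0.013, 0.955, 0.004]
contact_force: [-4.9, 0.3, 8.2]
gripper_width: 0.133
grasp_force: 25.3
t: 12.95
eef_pos: [0.5288, 0.1221, 0.118]
tool_rot: [0.294, -0.012, 0.956, 0.003]
contact_force: [0.4, 0.1, -3.1]
gripper_width: 0.132
grasp_force: 23.2
t: 13.45
eef_pos: [0.5373, 0.1223, 0.1461]
tool_rot: [0.294, -0.013, 0.956, 0.003]
contact_force: [0.2, -0.5, -2.9]
gripper_width: 0.127
grasp_force: 22.2
t: 13.95
eef_pos: [0.5488, 0.1224, 0.163]
tool_rot: [0.295, -0.012, 0.956, 0.003]
contact_force: [0.5, 0.5, -3.6]
gripper_width: 0.128
grasp_force: 21.3
top M [(-0.03, 92, np.float64(-43.2)), (-0.01, 87, np.float64(-41.1)), (0.01, 3, np.float64(-43.2)), (0.03, 32, np.float64(14.9))]
side M [(-0.03, 49, np.float64(-40.1)), (-0.01, 99, np.float64(58.2)), (0.01, 101, np.float64(30.8)), (0.03, 58, np.float64(12.1))]
```

```bash
python3 -m creep '[[-0.1,0,0,0,0,0,0],[-0.1,0,0,0,0,0,0],[-0.1,0,0,0,0,0,0],[-0.1,0,0,0,0,0,0],[-0.1,0,0,0,0,0,0]]'
python3 -m creep '[[-0.1,-12,0,17,0,0,0],[-0.1,-12,0,17,0,0,0],[-0.1,-10,0,10,0,0,0],[-0.1,0,0,0,0,0,0],[-0.1,0,0,0,0,0,0]]'
python3 -c "
from h import *
lid('M')
G=goal(.6);tz=G.as_matrix()[:,2];T=np.array(TABS['R'])+.008*tz
todo(T,G)"
```

```text
t: 14.68
eef_pos: [0.5486, 0.1226, 0.1625]
tool_rot: [0.294, -0.013, 0.956, 0.003]
contact_force: [-0.9, -0.3, -0.3]
gripper_width: 0.455
grasp_force: 0.0
t: 15.3
eef_pos: [0.5147, 0.1223, 0.2062]
tool_rot: [0.294, -0.013, 0.956, 0.003]
contact_force: [0.5, -0.1, -0.3]
gripper_width: 0.452
grasp_force: 0.0
top M [(-0.03, 104, np.float64(0.7)), (-0.01, 66, np.float64(-0.5)), (0.01, 2, np.float64(2.0)), (0.03, 72, np.float64(-0.8))]
side M [(-0.03, 59, np.float64(-1.8)), (-0.01, 64, np.float64(-1.9)), (0.01, 62, np.float64(-1.6)), (0.03, 58, np.float64(-1.1))]
d mm [  19.3 -120.6 -118.9] rv [ 0.001 -0.004 -0.   ] q [ 0.23  0.12 -0.77  2.31  1.08  0.4   0.14] t 15.4
```

```bash
python3 -m creep '[[-0.2,-8,-30,0,0,0,0],[-0.2,-2,-31,-10,0,0,0],[-0.2,0,-30,-20,0,0,0],[-0.2,4,-30,-20,0,0,0],[-0.2,0,0,0,0,0,0]]'
python3 -c "
from h import *
G=goal(.6);tz=G.as_matrix()[:,2];T=np.array(TABS['R'])+.008*tz
todo(T,G)"
```

```text
t: 16.02
eef_pos: [0.5077, 0.0041, 0.1579]
tool_rot: [0.293, -0.011, 0.956, 0.002]
contact_force: [0.2, 0.6, -0.3]
gripper_width: 0.398
grasp_force: 0.0
d mm [ 26.3  -2.1 -70.9] rv [ 0.002 -0.005  0.003] q [ 0.41  0.16 -0.63  2.42  1.58  0.19 -0.11] t 16.025
```

```bash
python3 -m creep '[[-0.2,7,-1,-16,0,0,0],[-0.2,6,-1,-16,0,0,0],[-0.2,6,0,-19,0,0,0],[-0.2,7,0,-19,0,0,0],[-0.2,0,0,0,0,0,0]]'
python3 -c "
from h import *
G=goal(.6);tz=G.as_matrix()[:,2];T=np.array(TABS['R'])+.008*tz
todo(T,G)"
```

```text
t: 16.65
eef_pos: [0.5342, 0.005, 0.0888]
tool_rot: [0.293, -0.012, 0.956, 0.004]
contact_force: [-0.8, 0.8, 0.7]
gripper_width: 0.403
grasp_force: 0.0
d mm [-0.3 -3.1 -1.8] rv [ 0.    -0.005  0.   ] q [ 0.49  0.42 -0.75  2.4   2.08  0.39 -0.54] t 16.65
```

```bash
python3 -m creep '[[-1,0,-3,0,0,0,0],[-1,0,0,0,0,0,0],[-1,0,0,0,0,0,0],[-1,0,0,0,0,0,0]]' 20
python3 -m creep '[[-1,-1,0,7.2,0,0,0],[-1,-1,0,7.3,0,0,0],[-1,0.2,0,7.4,0,0,0],[-1,0.2,0,7.3,0,0,0]]'
python3 -m creep '[[-1,1.5,0,7.2,0,0,0],[-1,1.5,0,7.1,0,0,0],[-1,2.7,0,6.9,0,0,0],[-1,2.7,0,6.8,0,0,0]]'
python3 -m creep '[[-1,3.8,0,6.2,0,0,0],[-1,3.8,0,6.2,0,0,0],[-1,3.5,0,4.5,0,0,0],[-1,0,0,0,0,0,0]]'
python3 -c "
from h import *
lid('R')"
```

```text
t: 17.15
eef_pos: [0.5346, 0.0009, 0.0904]
tool_rot: [0.295, -0.013, 0.955, 0.002]
contact_force: [-1.8, -1.1, 5.2]
gripper_width: 0.133
grasp_force: 24.4
t: 17.65
eef_pos: [0.5329, 0.001, 0.1198]
tool_rot: [0.295, -0.013, 0.955, 0.003]
contact_force: [0.7, 0.4, -2.6]
gripper_width: 0.127
grasp_force: 22.7
t: 18.15
eef_pos: [0.5415, 0.0012, 0.1479]
tool_rot: [0.295, -0.013, 0.955, 0.003]
contact_force: [0.1, -0.2, -3.0]
gripper_width: 0.134
grasp_force: 21.7
t: 18.65
eef_pos: [0.5528, 0.0012, 0.1649]
tool_rot: [0.295, -0.013, 0.955, 0.003]
contact_force: [-0.2, 1.4, -1.7]
gripper_width: 0.131
grasp_force: 20.8
top R [(-0.03, 79, np.float64(-42.7)), (-0.01, 106, np.float64(-39.3)), (0.01, 16, np.float64(-42.8)), (0.03, 41, np.float64(14.8))]
side R [(-0.03, 48, np.float64(-40.8)), (-0.01, 109, np.float64(61.9)), (0.01, 106, np.float64(33.4)), (0.03, 66, np.float64(12.1))]
```

```bash
python3 -m creep '[[-0.1,0,0,0,0,0,0],[-0.1,0,0,0,0,0,0],[-0.1,0,0,0,0,0,0],[-0.1,0,0,0,0,0,0],[-0.1,0,0,0,0,0,0]]'
python3 -m creep '[[-0.1,-12,0,17,0,0,0],[-0.1,-12,0,17,0,0,0],[-0.1,-10,0,20,0,0,0],[-0.1,0,0,10,0,0,0],[-0.1,0,0,0,0,0,0]]'
python3 -c "
from h import *
lid('R');lid('M')
G=goal(.9);tz=G.as_matrix()[:,2];T=np.array([.554,.2461,.0782])+.026*tz
print(T,T-.1*tz);todo(T-.1*tz,G)"
```

```text
t: 19.38
eef_pos: [0.5524, 0.0009, 0.164]
tool_rot: [0.295, -0.012, 0.956, 0.003]
contact_force: [0.7, 0.7, -0.1]
gripper_width: 0.452
grasp_force: 0.0
t: 20.0
eef_pos: [0.5199, 0.0002, 0.2268]
tool_rot: [0.296, -0.012, 0.955, 0.002]
contact_force: [-0.5, 0.1, 0.4]
gripper_width: 0.451
grasp_force: 0.0
top R [(-0.03, 101, np.float64(0.9)), (-0.01, 103, np.float64(0.5)), (0.01, 70, np.float64(0.8)), (0.03, 49, np.float64(0.5))]
side R [(-0.03, 67, np.float64(-0.5)), (-0.01, 70, np.float64(-1.0)), (0.01, 79, np.float64(-1.0)), (0.03, 65, np.float64(-1.1))]
top M [(-0.03, 107, np.float64(-0.2)), (-0.01, 105, np.float64(-0.9)), (0.01, 109, np.float64(-0.3)), (0.03, 106, np.float64(-0.2))]
side M [(-0.03, 58, np.float64(-0.1)), (-0.01, 63, np.float64(-0.2)), (0.01, 61, np.float64(-1.3)), (0.03, 16, np.float64(-1.9))]
[0.57435962 0.24662947 0.06203814] [0.4960534  0.24459305 0.12419914]
d mm [ -23.1  244.  -101.1] rv [ 0.01  -0.303  0.001] q [ 0.68  0.05 -0.85  2.32  0.51  0.23  0.98] t 20.2
```

```bash
python3 -m creep '[[0,-10,50,0,0,0,0],[0.5,-5,50,0,0,0,0],[1,-5,50,0,0,0,0],[1,0,50,0,0,-0.04,0],[1,0,44,0,0.002,-0.06,0]]'
python3 -m creep '[[1,0,0,-10,0.002,-0.06,0],[1,0,0,-20,0.002,-0.06,0],[1,0,0,-20,0.002,-0.06,0],[1,0,0,0,0,0,0]]'
python3 -c "
from h import *
G=goal(.9);tz=G.as_matrix()[:,2];T=np.array([.554,.2461,.0782])+.026*tz
todo(T-.1*tz,G)"
```

```text
t: 20.82
eef_pos: [0.5015, 0.2365, 0.2256]
tool_rot: [0.342, -0.012, 0.94, 0.004]
contact_force: [0.1, 0.4, 0.2]
gripper_width: 1.002
grasp_force: 0.0
t: 21.32
eef_pos: [0.4993, 0.2344, 0.172]
tool_rot: [0.421, -0.014, 0.907, 0.004]
contact_force: [-0.5, 0.3, -0.2]
gripper_width: 1.001
grasp_force: 0.0
d mm [ -3.2  10.2 -47.8] rv [ 0.004 -0.031 -0.002] q [-0.09  0.38 -0.93  2.41  1.8   0.95 -0.84] t 21.325
```

```bash
python3 -m creep '[[1,0,5,-24,0.002,-0.016,0],[1,-3,5,-24,0.002,-0.015,0],[1,20,0.5,-16,0,0,0],[1,20,0.5,-16,0,0,0],[1,0,0,0,0,0,0]]'
python3 -c "
from h import *
G=goal(.9);tz=G.as_matrix()[:,2];T=np.array([.554,.2461,.0782])+.026*tz
todo(T,G)"
```

```text
t: 21.95
eef_pos: [0.5398, 0.2444, 0.0951]
tool_rot: [0.437, -0.009, 0.899, 0.005]
contact_force: [-0.1, 0.4, -0.2]
gripper_width: 1.001
grasp_force: 0.0
d mm [ 34.6   2.2 -33.1] rv [-0.002  0.005  0.004] q [-0.14  0.67 -0.86  2.37  2.05  1.15 -0.98] t 21.95
```

```bash
python3 -m creep '[[1,11,1,-11,0,0,0],[1,12,1,-11,0,0,0],[1,11.5,0,-11,0,0,0],[1,0,0,0,0,0,0]]'
python3 -c "
from h import *
lid('L','g1')
G=goal(.9);tz=G.as_matrix()[:,2];T=np.array([.554,.2461,.0782])+.026*tz
todo(T,G)"
```

```text
t: 22.45
eef_pos: [0.5733, 0.2465, 0.0613]
tool_rot: [0.437, -0.01, 0.899, 0.006]
contact_force: [-0.7, 0.4, -0.8]
gripper_width: 1.003
grasp_force: 0.0
top L [(-0.03, 28, np.float64(77.8)), (-0.01, 153, np.float64(-34.7)), (0.01, 106, np.float64(49.9)), (0.03, 98, np.float64(19.4))]
side L [(-0.03, 21, np.float64(58.6)), (-0.01, 66, np.float64(58.9)), (0.01, 72, np.float64(36.0)), (0.03, 61, np.float64(7.0))]
d mm [ 1.9 -0.4 -0. ] rv [-0.002  0.005  0.001] q [-0.13  0.76 -0.8   2.32  2.15  1.16 -0.98] t 22.55
```

View pics/g1_top.png

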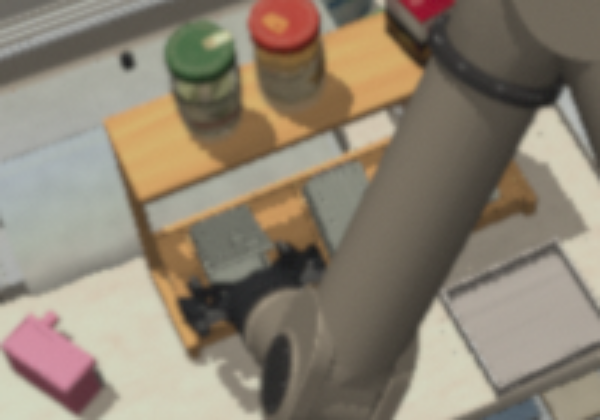

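The fingers straddle the left tin at about (255,285) in the crop, with its lid standing open behind them and nothing touching. Closing now.

```bash
python3 -m creep '[[-1,0,0,0,0,0,0],[-1,0,0,0,0,0,0],[-1,0,0,0,0,0,0],[-1,0,0,0,0,0,0]]' 70
python3 -m creep '[[-1,-5,0,10,0,0,0],[-1,-7,0,13,0,0,0],[-1,-12,0,15,0,0,0],[-1,-15,0,15,0,0,0],[-1,0,0,0,0,0,0]]'
python3 -c "
from station import *;print(get_obs()['q'])"
```

```text
t: 23.05
eef_pos: [0.5721, 0.2476, 0.0629]
tool_rot: [0.438, -0.011, 0.899, 0.007]
contact_force: [-5.2, -1.0, 6.3]
gripper_width: 0.688
grasp_force: 76.3
t: 23.68
eef_pos: [0.5324, 0.2476, 0.1165]
tool_rot: [0.438, -0.012, 0.899, 0.007]
contact_force: [0.8, -0.0, -4.0]
gripper_width: 0.692
grasp_force: 78.6
[-0.13054652  0.61236344 -0.88468676  2.37975164  1.99874847  1.12417348
 -0.95187044]
```

```bash
python3 -m creep '[[-1,-15,-5,30,0,0.09,0],[-1,-15,-5,35,0,0.09,0],[-1,-12,-5,35,0,0.09,0],[-1,-12,-10,35,0,0.09,0],[-1,-12,-10,20,-0.01,0.09,0]]'
python3 -m creep '[[-1,-5,-20,0,0,0,-0.12],[-1,-5,-20,0,0,0,-0.12],[-1,-5,-20,0,0,0,-0.12],[-1,0,-20,0,0,0,-0.12],[-1,0,-20,0,0,0,-0.12]]'
python3 -c "
from h import *
G=goal(.457,.035-np.pi/2);todo([.4108,-.0046,.12],G)"
```

```text
t: 24.3
eef_pos: [0.4753, 0.2095, 0.2485]
tool_rot: [0.25, -0.008, 0.968, -0.007]
contact_force: [0.4, -1.7, -4.8]
gripper_width: 0.689
grasp_force: 78.1
t: 24.92
eef_pos: [0.4604, 0.1093, 0.2476]
tool_rot: [0.238, 0.28, 0.926, -0.081]
contact_force: [-0.4, -0.3, -4.3]
gripper_width: 0.69
grasp_force: 78.2
d mm [ -49.6 -113.9 -127.6] rv [ 0.055  0.011 -0.944] q [ 0.26  0.12 -1.    2.17  0.76  0.94 -0.22] t 24.925
```

```bash
python3 -m creep '[[-1,-5,-20,0,0.006,0,-0.12],[-1,-5,-20,0,0.006,0,-0.12],[-1,-8,-20,0,0.006,0,-0.12],[-1,-8,-20,0,0.006,0,-0.12],[-1,-8,-15,0,0.006,0,-0.12]]'
python3 -m creep '[[-1,-5,-10,-5,0.006,0,-0.12],[-1,-5,-4,-10,0.006,0,-0.12],[-1,-3,0,-15,0.006,0,-0.1],[-1,0,0,-15,0,0,0],[-1,0,0,0,0,0,0]]'
python3 -c "
from h import *
G=goal(.457,.035-np.pi/2);todo([.4108,-.0046,.12],G)"
```

```text
t: 25.55
eef_pos: [0.4262, 0.0144, 0.2476]
tool_rot: [0.2, 0.545, 0.803, -0.134]
contact_force: [0.3, -0.2, -4.3]
gripper_width: 0.689
grasp_force: 78.1
t: 26.18
eef_pos: [0.4132, 0.0012, 0.2018]
tool_rot: [0.169, 0.673, 0.703, -0.159]
contact_force: [-0.1, 0.7, -4.1]
gripper_width: 0.691
grasp_force: 77.9
d mm [ -2.4  -5.8 -81.8] rv [ 0.011  0.005 -0.01 ] q [ 0.26  0.26 -0.85  2.13  0.64  1.19 -0.9 ] t 26.175
```

```bash
python3 -m creep '[[-1,-1,-3,-35,0.006,0.003,-0.005],[-1,-1,-3,-35,0.005,0.002,-0.005],[-1,0,0,-45,0,0,0],[-1,0,0,0,0,0,0]]'
python3 -c "
from h import *
G=goal(.457,.035-np.pi/2);todo([.4108,-.0046,.0134],G)
A,DA=read_camera('top');B,DB=read_camera('side')
a=cv2.resize(A[180:280,260:380,::-1],(480,400));b=cv2.resize(B[200:300,200:320,::-1],(480,400))
cv2.imwrite('pics/tr.png',cv2.resize(np.hstack([a,b]),(800,333)))
np.savez('pics/tr.npz',A=A,DA=DA,B=B,DB=DB)"
```

```text
t: 26.68
eef_pos: [0.4104, -0.0049, 0.0864]
tool_rot: [0.162, 0.676, 0.701, -0.158]
contact_force: [-0.2, 0.2, -4.1]
gripper_width: 0.689
grasp_force: 78.4
d mm [  0.4   0.3 -73. ] rv [ 0.    -0.003  0.   ] q [ 0.17  0.47 -0.76  2.22  0.85  1.04 -1.17] t 26.675
```

View pics/tr.png

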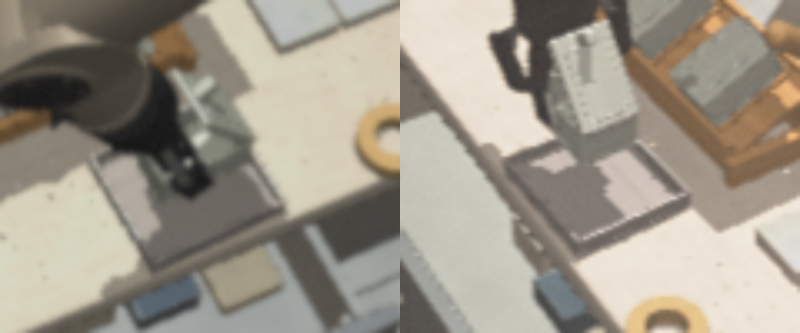

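The side half shows the tin level above the tray, hinge towards the camera and lid open. The tray corners are at about (507,160), (580,248) and (690,200) in that panel.

```bash
python3 - <<'E'
from h import *
d=np.load('pics/tr.npz')
f=lambda u,v:(200+(u-400)*.3,200+v*.3)
for u,v in[(507,160),(580,248),(690,200)]: print("tray",np.round(onz("side",*f(u,v),.022),4))
f2=lambda u,v:(260+u*.3,180+v*.3)
for u,v in[(92,158),(155,268),(284,208)]: print("tray top",np.round(onz("top",*f2(u,v),.022),4))
P=cloud("side",d["DB"])
print("hinge side pts",[np.round(P[int(f(u,v)[1]),int(f(u,v)[0])],3).tolist() for u,v in[(565,120),(600,125),(630,110)]])
m=(P[...,2]>.07)&(P[...,2]<.16)&(abs(P[...,0]-.41)<.08)&(P[...,1]<-.02)&(P[...,1]>-.1)
q=P[m]
for z in np.arange(.07,.16,.01):
    s=q[(q[:,2]>z)&(q[:,2]<z+.01)]
    if len(s)>3: print(round(z,2),len(s),"x",np.round(np.percentile(s[:,0],[3,97]),3),"y med",round(np.median(s[:,1]),3))
E
```

```text
tray [0.3536 0.0448 0.022 ]
tray [ 0.3565 -0.0948  0.022 ]
tray [ 0.4764 -0.0921  0.022 ]
tray top [0.4734 0.0591 0.022 ]
tray top [0.3483 0.0554 0.022 ]
tray top [ 0.353  -0.0781  0.022 ]
hinge side pts [[0.381, -0.023, 0.112], [0.403, -0.052, 0.12], [0.437, -0.047, 0.118]]
0.07 11 x [0.381 0.439] y med -0.047
0.08 46 x [0.38 0.44] y med -0.051
0.09 65 x [0.379 0.435] y med -0.05
0.1 49 x [0.379 0.44 ] y med -0.049
0.11 47 x [0.38  0.439] y med -0.051
0.12 66 x [0.38 0.44] y med -0.049
0.13 78 x [0.38  0.437] y med -0.045
0.14 79 x [0.381 0.437] y med -0.037
0.15 83 x [0.38  0.436] y med -0.03
```

```bash
python3 -m creep '[[-1,3,-6,-20,0,-0.003,0],[-1,0,-6,-20,0,0,0],[-1,0,0,-20,0,0,0],[-1,0,0,-5,0,0,0],[-1,0,0,0,0,0,0]]'
python3 -m creep '[[-1,0,0,-3,0,0,0],[-1,0,0,-2,0,0,0],[-1,0,0,0,0,0,0]]'
```

```text
t: 27.4
eef_pos: [0.4161, -0.016, 0.0242]
tool_rot: [0.165, 0.678, 0.699, -0.155]
contact_force: [0.2, -0.5, -3.7]
gripper_width: 0.688
grasp_force: 78.5
t: 27.78
eef_pos: [0.4151, -0.0164, 0.018]
tool_rot: [0.165, 0.678, 0.699, -0.155]
contact_force: [0.4, 0.5, -4.0]
gripper_width: 0.689
grasp_force: 78.5
```

```bash
python3 -m creep '[[-1,0,0,-1.5,0,0,0],[-1,0,0,-1.5,0,0,0],[-1,0,0,0,0,0,0]]'
python3 -m creep '[[-1,0,0,-1,0,0,0],[-1,0,0,0,0,0,0]]'
python3 -c "
from h import *
G=goal(.457,.035-np.pi/2);todo([.4138,-.0166,.0134],G)"
```

```text
t: 28.15
eef_pos: [0.415, -0.0164, 0.0148]
tool_rot: [0.165, 0.678, 0.699, -0.155]
contact_force: [0.0, -0.2, -4.2]
gripper_width: 0.687
grasp_force: 78.5
t: 28.4
eef_pos: [0.4151, -0.0164, 0.0144]
tool_rot: [0.165, 0.678, 0.699, -0.156]
contact_force: [-1.5, 2.3, 5.5]
gripper_width: 0.691
grasp_force: 79.5
d mm [-1.3 -0.2 -1. ] rv [0.    0.006 0.002] q [ 0.12  0.62 -0.68  2.25  1.03  0.96 -1.34] t 28.4
```

```bash
python3 -m creep '[[0.6,0,0,0,0,0,0],[0.6,0,0,0,0,0,0],[0.6,0,0,0,0,0,0]]'
python3 -m creep '[[0.6,0,5,10,0,0,0],[0.6,0,9,18,0,0,0],[0.6,0,16,32,0,0,0],[0.6,0,20,40,0,0,0],[0.6,0,20,45,0,0,0]]'
python3 -m creep '[[0.6,0,20,50,0,0,0],[0.6,0,50,20,0,0,0],[0.6,0,50,0,0,0,0],[0.6,0,0,0,0,0,0]]'
python3 - <<'E'
from h import *
A,DA=read_camera('top');B,DB=read_camera('side')
a=cv2.resize(A[160:280,210:354,::-1],(480,400));b=cv2.resize(B[180:300,190:334,::-1],(480,400))
cv2.imwrite('pics/end.png',cv2.resize(np.hstack([a,b]),(800,333)))
P=cloud("side",DB)
q=P[(P[...,2]>.01)&(P[...,2]<.16)&(abs(P[...,0]-.41)<.09)&(P[...,1]<.09)&(P[...,1]>-.12)]
for z in np.arange(.025,.15,.01):
    s=q[(q[:,2]>z)&(q[:,2]<z+.01)]
    if len(s)>3: print(round(z,3),len(s),"x",np.round(np.percentile(s[:,0],[3,97]),3),"y",np.round(np.percentile(s[:,1],[5,50,95]),3))
lid('M');lid('R');print(get_obs()['t'])
E
```

```text
t: 28.78
eef_pos: [0.4152, -0.0165, 0.014]
tool_rot: [0.165, 0.678, 0.699, -0.155]
contact_force: [0.5, 0.3, -0.4]
gripper_width: 0.801
grasp_force: 0.0
t: 29.4
eef_pos: [0.4145, 0.0545, 0.1606]
tool_rot: [0.164, 0.678, 0.7, -0.155]
contact_force: [0.7, 0.2, -0.2]
gripper_width: 0.803
grasp_force: 0.0
t: 29.9
eef_pos: [0.4143, 0.1781, 0.2298]
tool_rot: [0.164, 0.676, 0.702, -0.153]
contact_force: [-0.9, -0.0, 0.4]
gripper_width: 0.798
grasp_force: 0.0
0.025 93 x [0.374 0.442] y [-0.065 -0.044  0.026]
0.035 74 x [0.381 0.439] y [-0.067 -0.037  0.025]
0.045 70 x [0.384 0.443] y [-0.068 -0.062 -0.053]
0.055 79 x [0.384 0.441] y [-0.064 -0.057 -0.048]
0.065 72 x [0.384 0.44 ] y [-0.056 -0.048 -0.039]
0.075 75 x [0.383 0.441] y [-0.049 -0.041 -0.035]
0.085 79 x [0.382 0.441] y [-0.042 -0.033 -0.026]
0.095 80 x [0.382 0.439] y [-0.036 -0.026 -0.017]
0.105 60 x [0.384 0.441] y [-0.027 -0.016 -0.009]
0.115 29 x [0.385 0.435] y [-0.035 -0.021 -0.011]
0.125 11 x [0.406 0.419] y [-0.037 -0.031 -0.024]
top M [(-0.03, 96, np.float64(0.3)), (-0.01, 97, np.float64(0.0)), (0.01, 102, np.float64(0.6)), (0.03, 104, np.float64(-0.8))]
side M [(-0.03, 58, np.float64(-2.0)), (-0.01, 62, np.float64(-1.4)), (0.01, 66, np.float64(-0.3)), (0.03, 61, np.float64(-1.4))]
top R [(-0.03, 102, np.float64(1.1)), (-0.01, 103, np.float64(0.5)), (0.01, 101, np.float64(0.8)), (0.03, 98, np.float64(0.7))]
side R [(-0.03, 67, np.float64(-0.1)), (-0.01, 69, np.float64(-0.2)), (0.01, 75, np.float64(-0.9)), (0.03, 64, np.float64(-1.3))]
30.2
```

View pics/end.png

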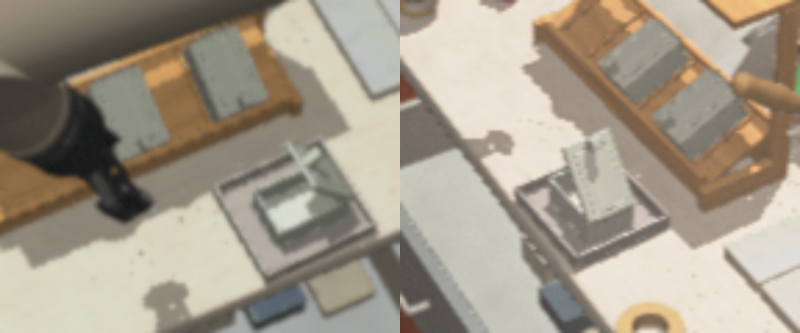

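The tin stands level inside the tray (panels at about (300,205) and (595,195)) with its lid open about 50°. The other two tins are shut in the rack, and the gripper is clear.

```bash
python3 -c "
from station import *
print(hand_in())"
```

```text
the job is handed in; nothing more can be done
None
```

The left tin had the stiff hinge: it now stands level in the steel tray with its lid about 50° open, the middle and right tins are shut in their pockets, and the job was handed in at about 30 s; I routed the arm clear of the jars and tape but did not re-measure them at the end.

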